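# Feed the tube rack past the spring gate into the reading bay

### The arm

A 7-joint arm with a two-finger parallel gripper is mounted at the origin on a cart in front of the work surface, level with it; the furniture and walls round the work are solid. World frame = base frame: x ahead of the robot, y to its left, z up, the work surface at z = 0. Lengths are in mm, angles in rad, forces in N, time in s.
With the tool pointing down it reaches from about 425 to 800 mm from the base axis. Payload 8.3 kg.
Tool frame: the origin (TCP) lies between the finger pads; the fingertips stand tcp_to_tips ahead of it and the grasp point (between the pads) lies 8 mm behind it (tcp_to_tips is the distance from the TCP to the fingertips, in mm); z points along the fingers, y is the direction in which the jaws open and shut (so a half turn about z gives the same grasp; the last joint's range is limited). The gripper opens to 85 mm and grips with 20 to 120 N. Pads are 22 mm wide; open, the fingers measure 114 mm over their backs; the gripper's body (76 mm by 85 mm) begins 54 mm behind the grasp point. The pads swing forward as they close: fully open they stand 13 mm farther back than shut.
Start: joints at [1.239, 0.383, 0.016, 1.37, -0.006, 1.388, -0.046], TCP at [166.022, -602.528, 242.279] pointing down, gripper open.
Joint ranges: [-2.95, 2.95], [-0.25, 2.06], [-1.52, 1.56], [0.18, 2.33], [-1.44, 4.58], [0.02, 2.06], [-3.01, 3.01]. Speed limits (rad/s): [2.39, 2.39, 3.01, 3.01, 3.14, 3.14, 3.14].

### API

Orientations are given as a rotation vector (axis times angle).
In Python, from plant import * gives the robot as it stands. The module is installed in compiled form; this text tells all that it offers.
- The arm moves only by the tool move_arm, never from a script. Its argument "increments" is a list of rows, each a list of 7 numbers: the opening, from 0 (shut) to 1 (fully open), then the shift along the world's x, y, z in units of 30 mm (1.0 is 30 mm), then the turn, a rotation vector about the world's x, y, z in units of 6 degrees (1.0 is 6 degrees). A call has exactly 10 rows; each row shifts and turns the commanded pose from where the row before left it; what a row does not reach is not made up. A row lasts 1/8 s, in which the tool goes at most 62.5 mm and 10.7 degrees, less where a joint would pass 70% of its speed; a pose out of reach is approached as far as the arm can. A call is refused whole if a number of a shift passes 1 or a number of a turn 1, either way. A call with a gripper value outside its range is refused whole. The fingers move at their own pace and stop on an object; "squeeze" is the grip in N (left out, the last holds). Time passes only in rows, so rows that do not move let the fingers close, or fill a call up. It gives the time, the measured TCP pose, the force and the opening at its end, in the units of the state.
- state(): the state, without advancing time (a new reading comes with each control period).
- read_camera(name): name is "scene" or "top" or "wrist"; returns a dict with "frame" (384x512x3 uint8, red, green, blue), "fx", "fy", "cx", "cy" (pixels), "rvec" (rotation vector, rad) and "tvec" (3), from world to camera coordinates, as OpenCV has them; the wrist camera has in their place "hand_eye" (4x4, takes a point from camera to tool coordinates, whose origin is the TCP and whose axes are the flange's). Camera axes: x right, y down, z forward; pixel columns grow to the right and rows downward; lengths in mm; the calibration is good to about 2 mm. A picture is of the moment at which its call begins: read the wrist's pose just before it. There is no depth.
- job_done(): hands the job in, once; it reports no verdict.
The state is a dict: "time": time; "joint_positions": joint angles; "qd": joint speeds; "joint_efforts": joint torques, N m; "tool_pos": TCP position; "tool_rot": TCP orientation; "wrist_force": force on the tool from outside, world axes, zero at the start; "moment": the same for the moment, N m; "finger_gap": finger opening in mm.
Only numpy, scipy, OpenCV 4.12 (cv2) and the standard library are available. Lean on these libraries where they do the work, as an engineer would, in place of code of your own. Each camera call takes 0.05 s, during which the arm holds its last target.

### The job

Load the red tube rack into the reader's bay. With one fingertip press the yellow bar beside the chute right down so that the spring gate swings up out of the way, and while holding it there gently push the rack along the chute with the other finger, keeping the gate up until the whole rack has gone past it and stands against the end stop; then let the bar go so that the gate drops shut behind the rack. Only push: do not lift the rack, keep its vials standing in it, and leave the other things on the bench alone.

Things in the scene. Friction and masses are not known exactly. Their poses are not given: they have to be found in the camera images.
- reader: Fixed rack reader: white base plate (7 mm) with an open chute between two low aluminium rails. Origin on the bench, on the chute's centre line, in the gate's plane. y runs along the chute and points back to the loading end (robot's left), the rack travels to -y; x points across, away from the robot. Rails: inner faces at x = +-55 mm, 27 mm high. It lies at another place and angle each time.
- reader_head (a point): Centre of the top of the white reading head, 91 mm high, beside the right part of the chute on its far side: x 67 to 143, y -225 to -125 mm in the reader's frame. Keep the hand clear of it.
- gate (a joint): Gate angle, rad: 0 shut, grows as the bar is pressed down, 1.60 = stop. Shaft along the reader's y at x = 66, z = 41 mm, in bearing blocks 13 mm wide, 49 mm high. The spring asks about 2.5 N at the bar when shut, 5 to 6 N when down. The rack cannot push the gate open.
- gate_leaf (a point): Free tip of the yellow gate leaf, 6 mm thick (reader y -6 to 0 mm). Shut, it reaches level from the shaft in to x = 32 mm, 35 to 51 mm above the bench, and stops the rack's far corner. It clears the rack from about 1.25 rad on, and then stands upright, to 76 mm above the bench, between reader x = 56 and 78 mm, inside the bar.
- bar_left_end (a point): Left end (+y, at reader y = +343 mm) of the yellow press bar, on its axis. Round bar, 12 mm diameter, 387 mm long, parallel to the chute on its far side, turning about the shaft at 26 mm radius. Its axis in the reader's frame: x 83, z 61 mm when shut; x 92, z 45 at 0.7 rad; x 88, z 28 at 1.4 rad; x 85, z 24 at 1.6 rad. Free from above: a fingertip can slide along all of it.
- bar_right_end (a point): Right end of the same bar, on its axis; 44 mm beyond the gate plane, at reader y = -44 mm (the left end is at +343 mm).
- rack: The red tube rack, loose: origin at the centre of its underside, y along it (along the chute), z up. 104 mm wide, 246 mm long, 69 mm high, 0.3 to 0.5 kg. It stands on the chute's 7 mm floor with 3 mm play to each rail, wholly on the loading side of the gate.
- rack_centre (a point): Centre of the same rack, half-way up (34 mm above its underside). Its upright end faces, 123 mm either way, can be pushed at any height. Home, its leading face touches the end stop and its centre is at reader y = -139 mm; the trailing face is then 10 mm beyond the gate leaf, which can only drop shut if the rack is home within about 9 mm.
- end_stop (a point): Centre of the end stop's two rubber bumpers' front faces, at reader y = -262 mm, 33 mm above the bench.
- vial_1: Glass vial with a red cap, 13 mm diameter, 78 mm long, standing loosely in the rack (its top 88 mm above the bench); origin at its foot, z along it. All three vials stand in the half of the rack that goes first.
- vial_2: Glass vial with a blue cap, 13 mm diameter, 78 mm long, standing in the rack; origin at its foot.
- vial_3: Uncapped glass vial with yellow sample, 13 mm diameter, 86 mm long, standing in the rack; origin at its foot.
- cap_blue: Blue screw cap, 50 mm diameter, 26 mm high, lying on the bench; origin at its underside. A bystander.
- bench_timer: White bench timer, 66x62x19 mm, lying on the bench. A bystander.
- dish: Glass dish, 60 mm diameter, 14 mm high, on the bench. A bystander.
- lid: Black screw lid, 97 mm diameter, 34 mm high, on the bench behind the reader. A bystander.
- pen: Marker pen, 138 mm long, 14 mm thick, on the bench behind the reader. A bystander.

How it is judged:
By the outcome, as a careful person would: the job done as asked, in the order asked, and still so for the second after the job is handed in, with the robot touching nothing.
It also fails if it takes over 51 s, if anything falls off the work surface, if the arm or the gripper's body presses on something with over 40 N, if the wrist force passes 120 N, or if a joint passes its speed limit or range.

## Working session

There is one attempt and no reset: what is moved stays moved. The work goes in short steps, Python scripts to look and compute and a tool call to move; the robot and the scene stay as the last step left them, time stands still between calls to the robot, and variables do not carry over. Pictures are saved under pics/ and viewed, and the job is handed in when it is done.

Besides the shell and the picture viewer there is one more tool, called by a JSON object that holds its "fn" and its "kwargs", one argument or row to a line. move_arm: Moves the arm, as the interface text tells. Its arguments: {"type":"object","properties":{"increments":{"type":"array","items":{"type":"array","items":{"type":"number"}}},"squeeze":{"type":"number"}},"required":["increments"]}

```bash
mkdir -p pics; python3 - <<'E'
from plant import *
import cv2
s=state(); print({k:(v if not hasattr(v,'round') else v) for k,v in s.items()})
for n in ("scene","top","wrist"):
    c=read_camera(n); cv2.imwrite(f"pics/{n}0.png",c["frame"][:,:,::-1]); print(n,{k:v for k,v in c.items() if k!="frame"})
E
ls
```

```text
{'time': 0.0, 'joint_positions': array([ 1.23914534,  0.38424233,  0.0163545 ,  1.37117758, -0.00630459,
        1.3881978 , -0.04650295]), 'qd': array([-0.00046172, -0.00028795,  0.00013008,  0.00019074, -0.0017029 ,
        0.00179281,  0.00043739]), 'joint_efforts': array([ 1.83053453e-04, -6.27592850e+01,  8.44610352e-01, -3.71821189e+01,
        1.66198052e-02,  1.43039954e-02,  1.87776527e-05]), 'tool_pos': array([ 165.87110535, -602.07832332,  241.26548659]), 'tool_rot': array([-3.11131809e+00, -4.20742995e-01,  4.54197859e-04]), 'wrist_force': array([ 0.57622399,  0.58762287, -0.19926975]), 'moment': array([ 0.02604084, -0.00209319,  0.01330688]), 'finger_gap': 85.62400699231661}
scene {'fx': 378.8252597805806, 'fy': 378.8252597805806, 'cx': 254.7964088235925, 'cy': 191.99243917428558, 'rvec': array([ 1.30461515, -2.04698917,  1.05511305]), 'tvec': array([207.32864134, 382.96986717, 923.39938089])}
top {'fx': 490.39335707051464, 'fy': 490.39335707051464, 'cx': 262.7148160152351, 'cy': 188.76446617902667, 'rvec': array([ 2.10190706, -2.11875233,  0.21447841]), 'tvec': array([ -16.92027713,  582.87880019, 1408.02561293])}
wrist {'fx': 304.30322616695236, 'fy': 304.30322616695236, 'cx': 260.3841943574467, 'cy': 194.15787364596514, 'hand_eye': array([[-3.08199019e-04, -9.56537099e-01, -2.91610498e-01,
         7.44261531e+01],
       [ 9.99999946e-01, -2.61793722e-04, -1.98153343e-04,
         1.22333143e-01],
       [ 1.13199226e-04, -2.91610544e-01,  9.56537128e-01,
        -1.30717091e+02],
       [ 0.00000000e+00,  0.00000000e+00,  0.00000000e+00,
         1.00000000e+00]])}
pics
```

View pics/scene0.png

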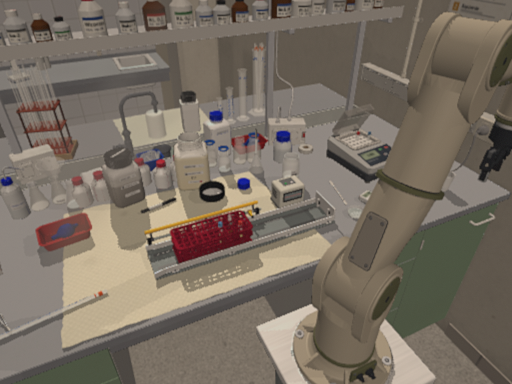

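View pics/top0.png

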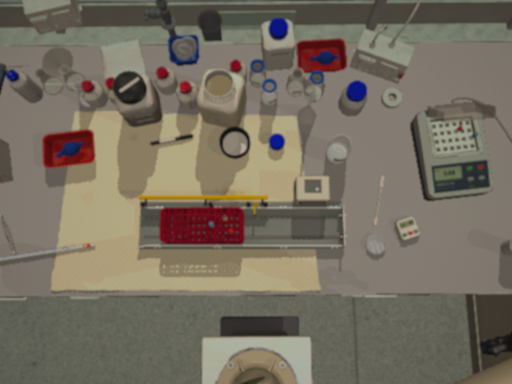

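```bash
python3 -c "
import plant
print(dir(plant)); print(getattr(plant,'tcp_to_tips',None))"
```

```text
['PlanningError', '__builtins__', '__cached__', '__doc__', '__file__', '__loader__', '__name__', '__package__', '__spec__', 'job_done', 'read_camera', 'state', 'tcp_to_tips']
11.0
```

```bash
cat > h.py <<'E'
import numpy as np, cv2
from plant import *
def ray(c,uv):
    R=cv2.Rodrigues(np.array(c["rvec"]))[0]; t=np.array(c["tvec"])
    uv=np.atleast_2d(uv).astype(float)
    d=np.c_[(uv[:,0]-c["cx"])/c["fx"],(uv[:,1]-c["cy"])/c["fy"],np.ones(len(uv))]@R
    return -R.T@t,d
def plane(c,uv,z):
    o,d=ray(c,uv); return o+d*((z-o[2])/d[:,2])[:,None]
def proj(c,P):
    return cv2.projectPoints(np.atleast_2d(P).astype(float),np.array(c["rvec"]),np.array(c["tvec"]),np.array([[c["fx"],0,c["cx"]],[0,c["fy"],c["cy"]],[0,0,1.]]),None)[0][:,0]
E
python3 - <<'E'
from h import *
for n in("top","scene"):
    c=read_camera(n); f=c["frame"]; hsv=cv2.cvtColor(f,cv2.COLOR_RGB2HSV)
    m=cv2.inRange(hsv,(16,170,130),(30,255,255))
    k,l,st,ce=cv2.connectedComponentsWithStats(m)
    for i in range(1,k):
        if st[i,4]>15: print(n,'Y',st[i],ce[i])
    r=cv2.inRange(hsv,(170,120,60),(180,255,255))|cv2.inRange(hsv,(0,150,60),(5,255,255))
    k,l,st,ce=cv2.connectedComponentsWithStats(r)
    for i in range(1,k):
        if st[i,4]>300: print(n,'R',st[i],ce[i])
    if n=="top":
        cv2.imwrite("pics/topz.png",cv2.resize(f[180:265,130:350,::-1],None,fx=3.6,fy=3.6,interpolation=cv2.INTER_CUBIC))
    else:
        cv2.imwrite("pics/scz.png",cv2.resize(f[185:285,140:345,::-1],None,fx=3.9,fy=3.9,interpolation=cv2.INTER_CUBIC))
E
```

```text
top Y [139 195 129   4 390] [203.13589744 196.96666667]
top Y [254 202   4  12  27] [254.85185185 206.40740741]
top R [ 297   39   49   33 1150] [320.69478261  54.59565217]
top R [  43  130   51   38 1354] [ 67.52363368 148.34194978]
top R [ 160  206   84   37 2792] [200.97958453 225.01217765]
scene Y [145 201 112  33 256] [199.8359375 217.1484375]
scene R [ 171  211   82   52 2366] [210.07269653 236.34404057]
```

View pics/topz.png

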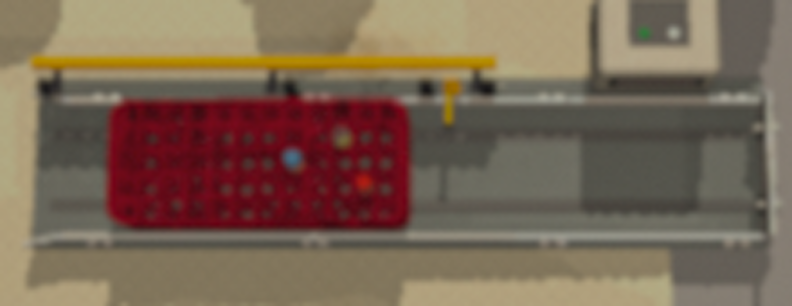

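View pics/scz.png

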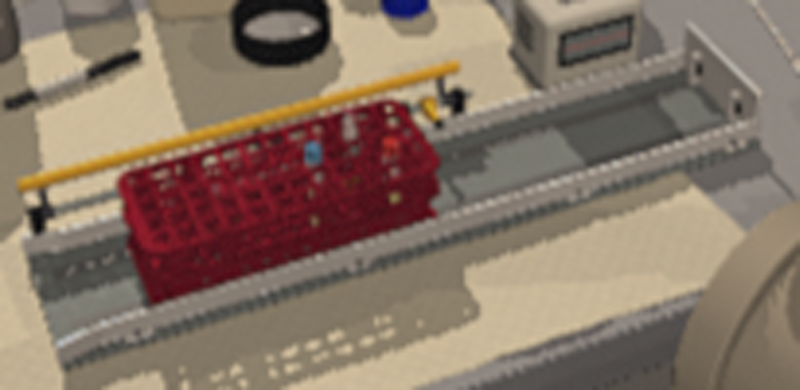

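View pics/wrist0.png

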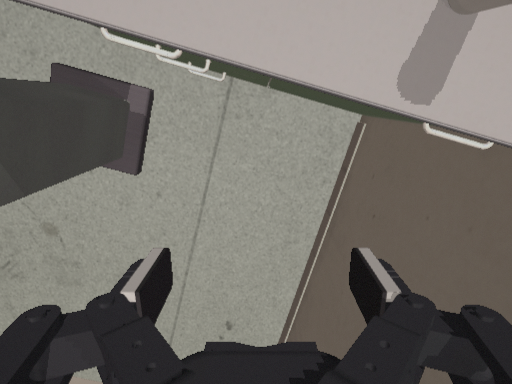

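```bash
python3 - <<'E'
from h import *
c=read_camera("top"); f=c["frame"]; hsv=cv2.cvtColor(f,cv2.COLOR_RGB2HSV)
ff=f.astype(float)
# yellowness soft weight
yel=np.clip((ff[...,0]+ff[...,1])/2-ff[...,2]-60,0,None)
pts=[]
for u in range(142,266):
    w=yel[190:202,u]; 
    pts.append((u,(w*np.arange(190,202)).sum()/w.sum()))
pts=np.array(pts); P=plane(c,pts,61)
a,b=np.polyfit(P[:,1],P[:,0],1); print("bar x=",a,"*y+",b,"res",np.std(P[:,0]-a*P[:,1]-b))
prof=yel[194:200,:].sum(0); mid=np.median(prof[150:260])
print((prof[134:146]/mid).round(2),(prof[262:274]/mid).round(2))
# soft edges
L=142-(prof[134:142]/mid).sum()-.5; Rr=264-.5+(prof[264:272]/mid).sum()
v=np.interp([L,Rr],pts[:,0],pts[:,1]); E=plane(c,np.c_[[L,Rr],v],61); print("ends",E, np.linalg.norm(E[0]-E[1]))
th=-np.arctan(a) # y axis dir = (a,1)
yd=np.array([a,1])/np.hypot(a,1); xd=np.array([yd[1],-yd[0]])
mid_=(E[0]+E[1])[:2]/2; O=mid_-xd*83-yd*((343-44)/2); print("O",O,"ydir",yd,"ang",np.degrees(np.arctan2(-a,1)))
def rd(p): d=p[:,:2]-O; return np.c_[d@xd,d@yd]
r=cv2.inRange(hsv,(168,110,50),(180,255,255))|cv2.inRange(hsv,(0,150,50),(5,255,255)); r[:200]=0;r[240:250]=r[240:250];r[:, :150]=0;r[:,260:]=0
cn=max(cv2.findContours(r,cv2.RETR_EXTERNAL,cv2.CHAIN_APPROX_NONE)[0],key=cv2.contourArea)
box=cv2.boxPoints(cv2.minAreaRect(cn)); print("rack box px",box); Q=plane(c,box,76);print(Q[:,:2],rd(Q)); print("rack centre",rd(Q).mean(0))
print("leaf",rd(plane(c,[[254.85,206.4],[254.85,213.5]],51)))
# predicted pixels for checks
def W(x,y,z): p=O+xd*x+yd*y; return [p[0],p[1],z]
print("pred stop, rail",proj(c,[W(0,-262,33),W(55,-262,27),W(-55,-262,27),W(-55,343,27),W(105,-175,91)]))
s=read_camera("scene")
print("scene bar ends",proj(s,[W(83,343,61),W(83,-44,61),W(32,-3,43),W(-52,285,76)]))
E
```

```text
bar x= 0.008836716471077897 *y+ 558.4711815898743 res 0.11680444544056688
[0.   0.   0.   0.   0.14 0.66 1.   1.01 1.   0.97 1.02 1.02] [1.1  1.08 1.04 1.02 0.95 0.44 0.   0.   0.   0.   0.   0.  ]
ends [[561.7478874  349.11420015  61.        ]
 [558.25824824 -34.02180765  61.        ]] 383.15189945849403
O [475.68527073   8.78545178] ydir [0.00883637 0.99996096] ang -0.5062933804163415
rack box px [[160. 206.]
 [243. 206.]
 [243. 242.]
 [160. 242.]]
[[530.20712527 281.12772935]
 [528.16665369  36.73944373]
 [422.38116031  36.65181845]
 [424.2965978  277.35236932]] [[ 52.1132084  272.81342027]
 [ 52.23232215  28.41664558]
 [-53.54826692  27.3942638 ]
 [-53.75982369 268.10234288]]
rack centre [ -0.74064001 149.18166813]
leaf [[55.37438839 -5.90142845]
 [33.89516978 -6.00232283]]
pred stop, rail [[340.19228125 225.65162543]
 [339.33455465 207.90846028]
 [340.46398588 244.19749987]
 [138.4608639  244.0150213 ]
 [312.32822257 187.40938385]]
scene bar ends [[143.00586994 231.43559475]
 [255.86797149 200.68801643]
 [251.08474007 216.32098451]
 [171.67917156 250.39607829]]
```

{"fn": "move_arm", "kwargs": {
  "increments": [
    [1,1,0.7,0,0,0,0.8],
    [1,1,0.7,0,0,0,0.8],
    [1,1,0.7,0,0,0,0.8],
    [1,1,0.7,0,0,0,0.8],
    [1,1,0.7,0,0,0,0.8],
    [1,1,0.7,0,0,0,0.8],
    [1,1,0.7,0,0,0,0.8],
    [1,1,0.7,0,0,0,0.8],
    [1,1,0.7,0,0,0,0.8],
    [1,1,0.7,0,0,0,0.8]
  ]
}}

```text
time: 1.6
tool_pos: [468.0, -390.3, 242.4]
tool_rot: [2.667, 1.659, 0.0]
wrist_force: [0.4, -0.6, 0.5]
finger_gap: 85.3
```

{"fn": "move_arm", "kwargs": {
  "increments": [
    [1,0.5,1,0,0,0,0.44],
    [1,0.5,1,0,0,0,0.44],
    [1,0.5,1,0,0,0,0.44],
    [1,0.5,1,0,0,0,0.44],
    [1,0.5,1,0,0,0,0.44],
    [1,0.4,1,0,0,0,0.44],
    [1,0.4,1,0,0,0,0.44],
    [1,0.4,1,0,0,0,0.44],
    [1,0.4,1,0,0,0,0.44],
    [1,0.4,1,0,0,0,0.44]
  ]
}}

```text
time: 2.85
tool_pos: [600.9, -90.5, 242.7]
tool_rot: [2.222, 2.22, -0.0]
wrist_force: [-0.3, -0.4, 1.3]
finger_gap: 85.2
```

{"fn": "move_arm", "kwargs": {
  "increments": [
    [1,0,1,0,0,0,0],
    [1,0,1,0,0,0,0],
    [1,0,1,0,0,0,0],
    [1,0,1,0,0,0,0],
    [1,-0.1,1,0,0,0,0],
    [1,-0.1,1,0,0,0,0],
    [1,-0.2,1,0,0,0,0],
    [1,-0.2,1,0,0,0,0],
    [1,-0.2,1,0,0,0,0],
    [1,-0.2,1,0,0,0,0]
  ]
}}

```text
time: 4.1
tool_pos: [569.8, 209.1, 242.6]
tool_rot: [2.223, 2.218, -0.0]
wrist_force: [-0.1, 0.2, -0.5]
finger_gap: 85.6
```

{"fn": "move_arm", "kwargs": {
  "increments": [
    [1,-0.2,0.4,0,0,0,-0.08],
    [1,-0.2,0.4,0,0,0,0],
    [1,-0.2,0.4,0,0,0,0],
    [1,-0.2,0.4,-0.2,0,0,0],
    [1,-0.2,0.4,-0.6,0,0,0],
    [1,-0.2,0.4,-0.8,0,0,0],
    [1,-0.2,0.4,-0.8,0,0,0],
    [1,-0.2,0.37,-0.8,0,0,0],
    [1,-0.08,0,-0.6,0,0,0],
    [1,0,0,-0.28,0,0,0]
  ]
}}

```text
time: 5.35
tool_pos: [520.0, 301.7, 118.1]
tool_rot: [-2.234, -2.208, 0.004]
wrist_force: [0.6, -0.9, 0.3]
finger_gap: 85.6
```

```bash
python3 - <<'E'
from h import *
s=state(); print(s["tool_pos"],s["tool_rot"],s["wrist_force"],s["time"])
for n in("wrist","scene","top"):
    c=read_camera(n); f=c["frame"][:,:,::-1]
    if n=="scene": f=cv2.resize(f[150:280,120:320],None,fx=4,fy=4,interpolation=cv2.INTER_CUBIC)
    if n=="top": f=cv2.resize(f[170:270,120:300],None,fx=4,fy=4,interpolation=cv2.INTER_CUBIC)
    cv2.imwrite(f"pics/{n}1.png",f)
E
```

```text
[520.0377605  301.71688731 118.05880556] [-2.23435841 -2.20791092  0.00366069] [ 0.59340977 -0.87530032  0.33452037] 5.35
```

View pics/wrist1.png

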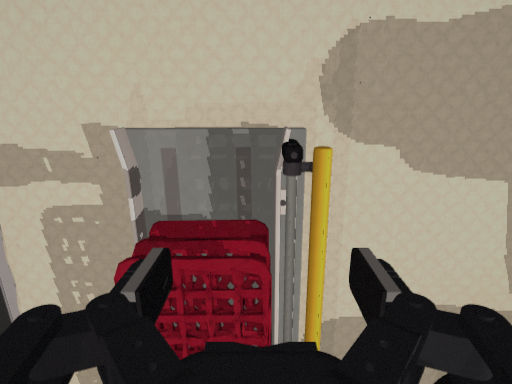

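View pics/scene1.png

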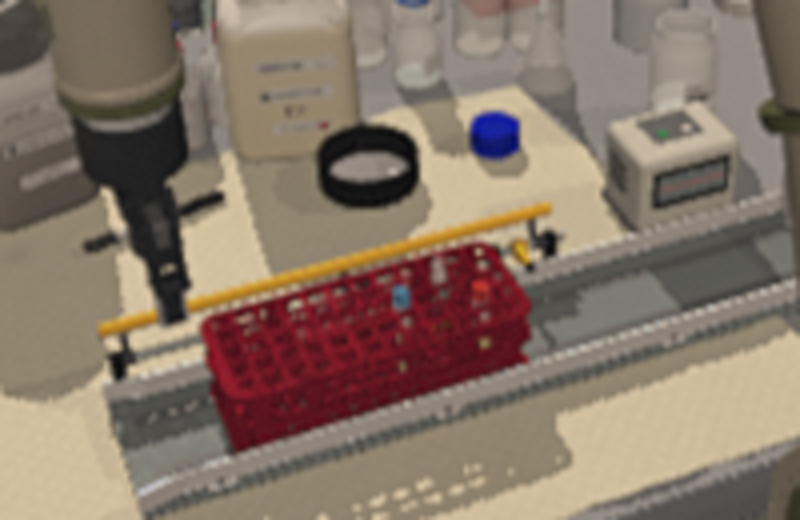

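View pics/top1.png

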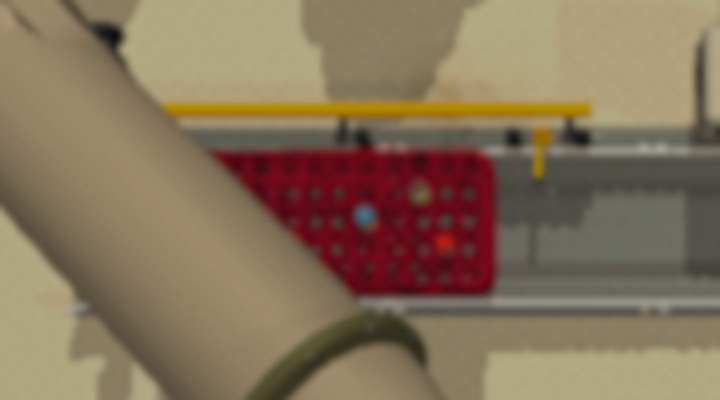

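```bash
cat >> h.py <<'E'
from scipy.spatial.transform import Rotation as Rn
def wcam(s,c):
    T=np.eye(4); T[:3,:3]=Rn.from_rotvec(s["tool_rot"]).as_matrix(); T[:3,3]=s["tool_pos"]
    M=np.linalg.inv(T@np.array(c["hand_eye"]))
    d=dict(c); d["rvec"]=Rn.from_matrix(M[:3,:3]).as_rotvec(); d["tvec"]=M[:3,3]; return d
O=np.array([475.7,8.8]); yd=np.array([.00884,1]); xd=np.array([1,-.00884])
def rd(p): d=np.atleast_2d(p)[:,:2]-O; return np.c_[d@xd,d@yd]
def W(x,y,z): p=O+xd*x+yd*y; return [p[0],p[1],z]
E
python3 - <<'E'
from h import *
s=state(); c=wcam(s,read_camera("wrist")); f=c["frame"]
print("TCP rd",rd(s["tool_pos"]))
# tool-frame projections of points
R=Rn.from_rotvec(s["tool_rot"]).as_matrix()
for z in(11,0,-2,-13):
    P=[s["tool_pos"]+R@np.array([x,y,z]) for y in(42.5,50,57) for x in(-11,11)]
    print(z,proj(c,P).round(0).tolist())
hsv=cv2.cvtColor(f,cv2.COLOR_RGB2HSV); m=cv2.inRange(hsv,(18,170,120),(32,255,255))
for v in (160,200,240,280):
    u=np.where(m[v])[0]; a=plane(c,[[u.min(),v],[u.max(),v]],61); print(v,u.min(),u.max(),rd(a).round(1).tolist())
print("bar end",np.where(m.any(1))[0].min(), rd(plane(c,[[322,148]],61)))
print("bar pred",proj(c,[W(83,343,61),W(83,280,61)]))
print("rack edges", [ (v,z,rd(plane(c,[[205,v]],z)).round(1).tolist()) for v,z in((222,7),(257,76),(262,76))])
print("widths",rd(plane(c,[[120,262],[272,262]],76)))
cv2.imwrite("pics/w1z.png",cv2.resize(f[210:384,100:440,::-1],None,fx=2.3,fy=2.3,interpolation=cv2.INTER_CUBIC))
E
```

```text
TCP rd [[ 42.81237822 293.49228135]]
11 [[341.0, 271.0], [345.0, 232.0], [355.0, 271.0], [359.0, 232.0], [369.0, 271.0], [373.0, 232.0]]
0 [[347.0, 282.0], [351.0, 242.0], [362.0, 282.0], [367.0, 242.0], [376.0, 282.0], [382.0, 242.0]]
-2 [[348.0, 285.0], [352.0, 244.0], [363.0, 285.0], [368.0, 244.0], [378.0, 285.0], [383.0, 244.0]]
-13 [[355.0, 299.0], [359.0, 255.0], [371.0, 299.0], [377.0, 255.0], [387.0, 299.0], [393.0, 255.0]]
160 312 328 [[75.4, 332.4], [85.5, 332.4]]
200 310 325 [[75.3, 305.9], [85.1, 305.9]]
240 308 323 [[75.2, 277.1], [85.4, 277.1]]
280 306 321 [[75.1, 245.8], [85.8, 245.8]]
bar end 147 [[ 81.2914216  339.95097629]]
bar pred [[325.03957613 143.02204067]
 [319.67598417 236.09239912]]
rack edges [(222, 7, [[-5.0, 268.7]]), (257, 76, [[7.1, 272.8]]), (262, 76, [[6.9, 269.2]])]
widths [[-47.72750982 269.48490929]
 [ 50.05602331 268.93904352]]
```

View pics/w1z.png

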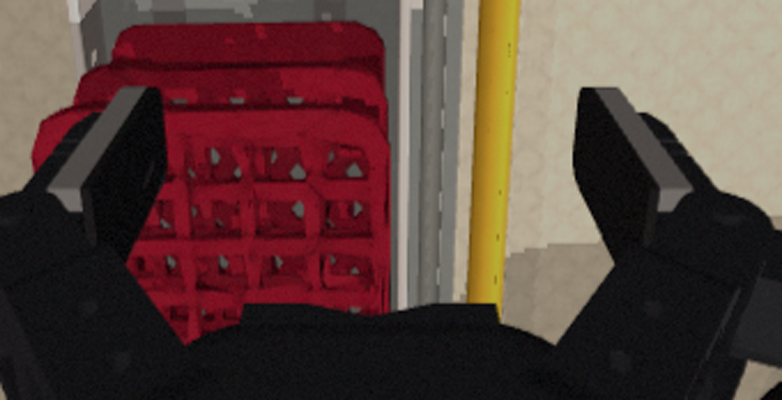

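{"fn": "move_arm", "kwargs": {
  "increments": [
    [1,-0.13,0,-0.2,0,0,0],
    [1,0,0,-0.3,0,0,0],
    [1,0,0,-0.3,0,0,0],
    [1,0,0,-0.3,0,0,0],
    [1,0,0,-0.2,0,0,0],
    [1,0,0,-0.1,0,0,0],
    [1,0,0,-0.1,0,0,0],
    [1,0,0,0,0,0,0],
    [1,0,0,0,0,0,0],
    [1,0,0,0,0,0,0]
  ]
}}

```text
time: 6.8
tool_pos: [516.9, 302.7, 75.1]
tool_rot: [2.234, 2.208, 0.001]
wrist_force: [-0.3, -0.4, -0.1]
finger_gap: 85.5
```

```bash
python3 - <<'E'
from h import *
s=state(); c=wcam(s,read_camera("wrist")); f=c["frame"]
print(s["tool_pos"],rd(s["tool_pos"]),s["wrist_force"])
hsv=cv2.cvtColor(f,cv2.COLOR_RGB2HSV); m=cv2.inRange(hsv,(18,170,120),(32,255,255))
for v in (120,160,200,220,240):
    u=np.where(m[v])[0]
    if len(u): print(v,u.min(),u.max(),rd(plane(c,[[u.min(),v],[u.max(),v]],61)).round(1).tolist())
cv2.imwrite("pics/w2z.png",cv2.resize(f[150:350,60:460,::-1],None,fx=2,fy=2,interpolation=cv2.INTER_CUBIC))
c=read_camera("scene");cv2.imwrite("pics/s2.png",cv2.resize(c["frame"][180:280,130:250,::-1],None,fx=5,fy=5,interpolation=cv2.INTER_CUBIC))
E
```

```text
[516.85012068 302.67943705  75.14827253] [[ 38.55222645 294.24320412]] [-0.30176318 -0.38678991 -0.14435451]
200 333 354 [[74.9, 321.3], [85.4, 321.3]]
220 332 353 [[75.1, 310.6], [85.8, 310.5]]
240 330 351 [[74.7, 299.3], [85.7, 299.3]]
```

View pics/w2z.png

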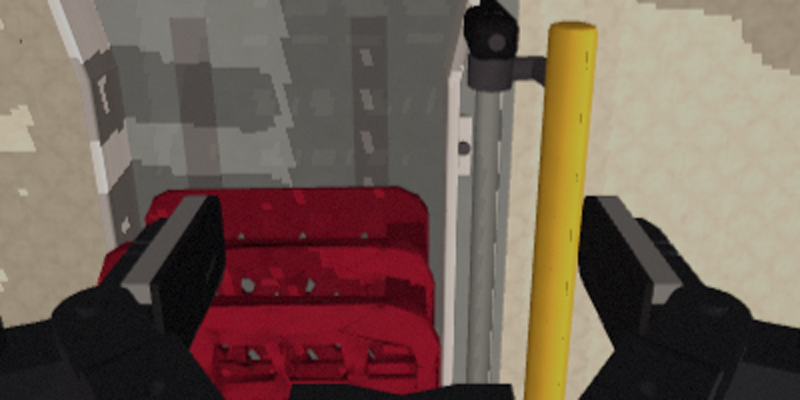

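View pics/s2.png

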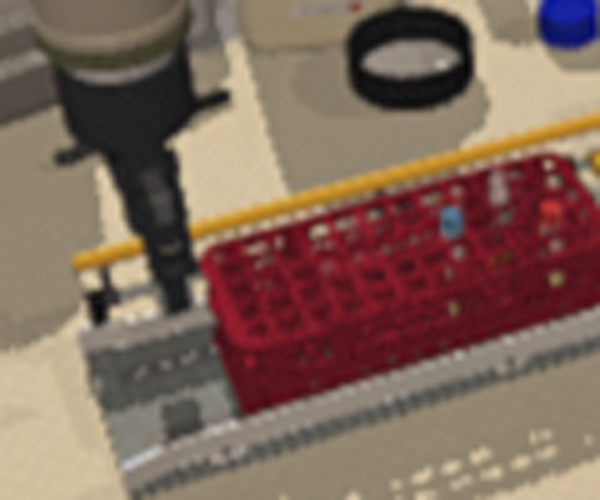

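{"fn": "move_arm", "kwargs": {
  "increments": [
    [1,-0.08,0,-0.2,0,0,0],
    [1,0,0,-0.17,0,0,0],
    [1,0.08,0,-0.1,0,0,0],
    [1,0.08,0,-0.1,0,0,0],
    [1,0.05,0,-0.1,0,0,0],
    [1,0.04,0,-0.1,0,0,0],
    [1,0.02,0,-0.1,0,0,0],
    [1,0.02,0,-0.1,0,0,0],
    [1,0,0,0,0,0,0],
    [1,0,0,0,0,0,0]
  ]
}}

```text
time: 8.15
tool_pos: [524.4, 302.6, 46.4]
tool_rot: [2.235, 2.207, 0.004]
wrist_force: [2.5, -0.9, 3.1]
finger_gap: 85.4
```

```bash
cat > look.py <<'E'
import sys
from h import *
t=sys.argv[1]
s=state(); c=wcam(s,read_camera("wrist")); f=c["frame"]
print(s["time"],s["tool_pos"],rd(s["tool_pos"]),s["wrist_force"],s["moment"])
a=cv2.resize(f[150:350,60:460,::-1],(600,300),interpolation=cv2.INTER_CUBIC)
c=read_camera("scene");b=cv2.resize(c["frame"][180:280,130:330,::-1],(600,300),interpolation=cv2.INTER_CUBIC)
cv2.imwrite(f"pics/{t}.png",np.vstack([a,b]))
E
python3 look.py k1
```

```text
8.15 [524.40864305 302.55945607  46.3886553 ] [[ 46.11180946 294.19004048]] [ 2.49287073 -0.86513264  3.11021555] [-0.06115006 -0.64647722 -0.03758977]
```

View pics/k1.png

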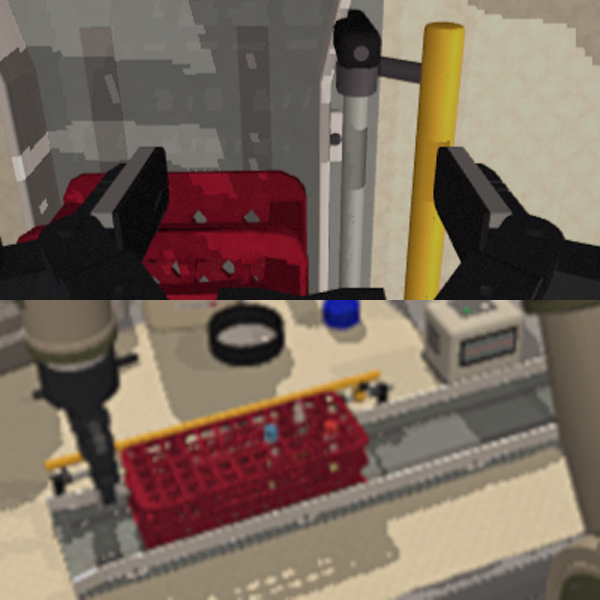

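{"fn": "move_arm", "kwargs": {
  "increments": [
    [1,-0.07,0,0,0,0,0],
    [1,-0.07,0,-0.1,0,0,0],
    [1,-0.01,0,-0.1,0,0,0],
    [1,-0.02,0,-0.1,0,0,0],
    [1,-0.02,0,-0.1,0,0,0],
    [1,-0.03,0,-0.1,0,0,0],
    [1,-0.03,0,-0.07,0,0,0],
    [1,0,0,0,0,0,0],
    [1,0,0,0,0,0,0],
    [1,0,0,0,0,0,0]
  ]
}}

```text
time: 9.5
tool_pos: [515.5, 302.7, 28.8]
tool_rot: [-2.234, -2.208, -0.0]
wrist_force: [2.5, 1.1, 3.3]
finger_gap: 85.3
```

```bash
python3 look.py k2
```

```text
9.5 [515.4695639  302.65428843  28.78078393] [[ 37.17189199 294.20585138]] [2.52080556 1.06898973 3.31241344] [ 0.21700162 -0.59414958  0.07378519]
```

View pics/k2.png

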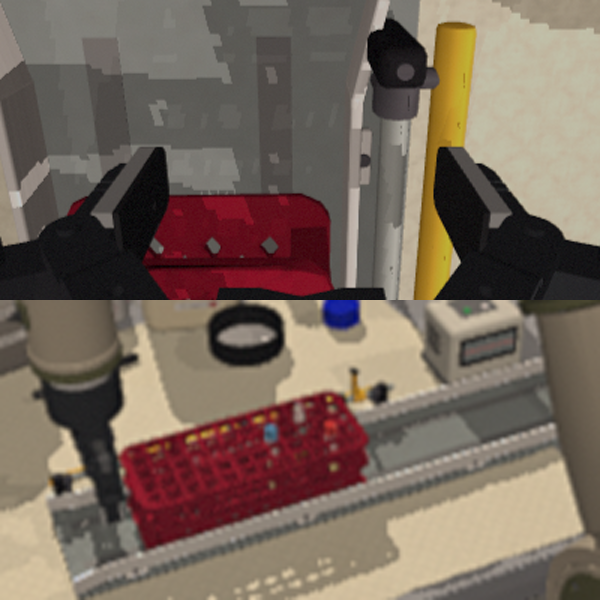

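```bash
python3 - <<'E'
from h import *
s=state(); c=wcam(s,read_camera("wrist")); f=c["frame"]
hsv=cv2.cvtColor(f,cv2.COLOR_RGB2HSV); m=cv2.inRange(hsv,(16,150,90),(34,255,255))
for v in (175,200,220,235,245):
    u=np.where(m[v,300:])[0]+300
    if len(u):
        for z in(26,): print(v,u.min(),u.max(),rd(plane(c,[[u.min(),v],[u.max(),v]],z)).round(1).tolist())
sc=read_camera("scene"); f=sc["frame"]
cv2.imwrite("pics/leaf.png",cv2.resize(f[190:230,225:275,::-1],None,fx=10,fy=10,interpolation=cv2.INTER_CUBIC))
for g in(1.2,1.4,1.6):
    # leaf: shut spans level to x=32 (34 from shaft), z 35..51 ; rotate so inner end goes up
    P=[]
    for (dx,dz) in((-34,-6),(-34,10)):
        # rotation taking -x to +z
        P.append(W(66+dx*np.cos(g)+dz*np.sin(g),-3,41-dx*np.sin(g)+dz*np.cos(g)))
    print(g,np.array(P)[:,[0,2]].round(0).tolist(),((proj(sc,P)-[225,190])*10).round(0).tolist())
t=read_camera("top"); f=t["frame"]; hsv=cv2.cvtColor(f,cv2.COLOR_RGB2HSV); m=cv2.inRange(hsv,(16,150,110),(32,255,255)); m[:185]=0;m[225:]=0
ys,xs=np.where(m); print(xs.min(),xs.max())
for u in(252,254,255,262,264): print(u,np.where(m[:,u])[0])
print(proj(t,[W(88,-40,28),W(85,-40,24),W(80,-40,28)]))
E
```

```text
175 351 376 [[77.9, 336.8], [89.2, 336.8]]
200 352 373 [[79.4, 325.0], [89.1, 324.9]]
220 347 371 [[77.9, 315.1], [89.2, 315.0]]
235 345 369 [[77.6, 307.4], [89.0, 307.3]]
245 345 368 [[78.0, 302.1], [89.1, 302.0]]
1.2 [[524.0, 71.0], [539.0, 76.0]] [[241.0, 172.0], [223.0, 133.0]]
1.4 [[530.0, 73.0], [546.0, 76.0]] [[233.0, 154.0], [214.0, 122.0]]
1.6 [[537.0, 75.0], [553.0, 75.0]] [[225.0, 139.0], [206.0, 114.0]]
163 267
252 [197 198 199]
254 [197 198 203 204 205]
255 [197 198 199 202 203 204 205]
262 [197 198 199]
264 [197 198 199]
[[266.22822665 197.14013361]
 [266.22600649 198.3506837 ]
 [266.22840573 199.71819275]]
```

View pics/leaf.png

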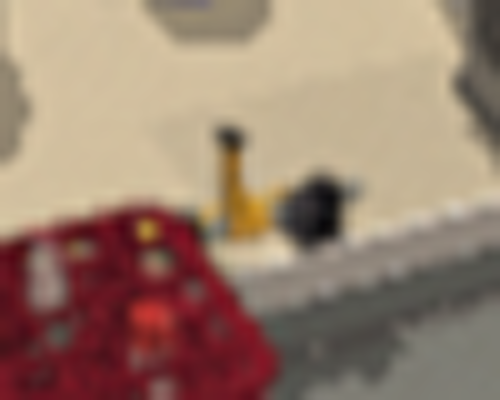

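{"fn": "move_arm", "kwargs": {
  "increments": [
    [1,0,0,-0.03,0,0,0],
    [1,0,0,-0.03,0,0,0],
    [1,0,-0.05,0,0,0,0],
    [1,0,-0.1,0,0,0,0],
    [1,0,-0.1,0,0,0,0],
    [1,0,-0.1,0,0,0,0],
    [1,0,-0.1,0,0,0,0],
    [1,0,-0.1,0,0,0,0],
    [1,-0.01,-0.1,0,0,0,0],
    [1,0,-0.1,0,0,0,0]
  ]
}}

```text
time: 11.0
tool_pos: [514.6, 282.3, 27.5]
tool_rot: [-2.231, -2.209, -0.004]
wrist_force: [-0.9, 6.7, 5.9]
finger_gap: 85.4
```

```bash
python3 look.py k3
```

```text
11.0 [514.61647168 282.34582325  27.47419072] [[ 36.4983266  273.88984486]] [-0.86746633  6.70022702  5.94792432] [ 1.12833912 -0.24305473  0.13895224]
```

View pics/k3.png

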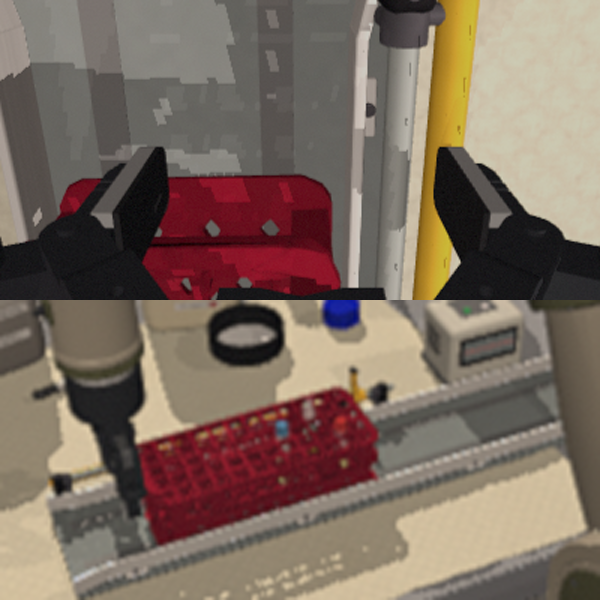

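{"fn": "move_arm", "kwargs": {
  "increments": [
    [1,0,-0.12,0,0,0,0],
    [1,0,-0.15,0,0,0,0],
    [1,0,-0.15,0,0,0,0],
    [1,0,-0.15,0,0,0,0],
    [1,0,-0.15,0,0,0,0],
    [1,0,-0.15,0,0,0,0],
    [1,0,-0.15,0,0,0,0],
    [1,0,-0.15,0,0,0,0],
    [1,0,-0.15,0,0,0,0],
    [1,0,-0.15,0,0,0,0]
  ]
}}

```text
time: 12.35
tool_pos: [514.7, 238.4, 27.5]
tool_rot: [-2.231, -2.209, -0.004]
wrist_force: [0.8, 6.2, 5.8]
finger_gap: 85.4
```

```bash
python3 look.py k4
```

```text
12.35 [514.66175433 238.40631585  27.4885289 ] [[ 36.93203449 229.95073776]] [0.82045071 6.24630291 5.79061488] [ 1.23722799 -0.23019348  0.02823049]
```

View pics/k4.png

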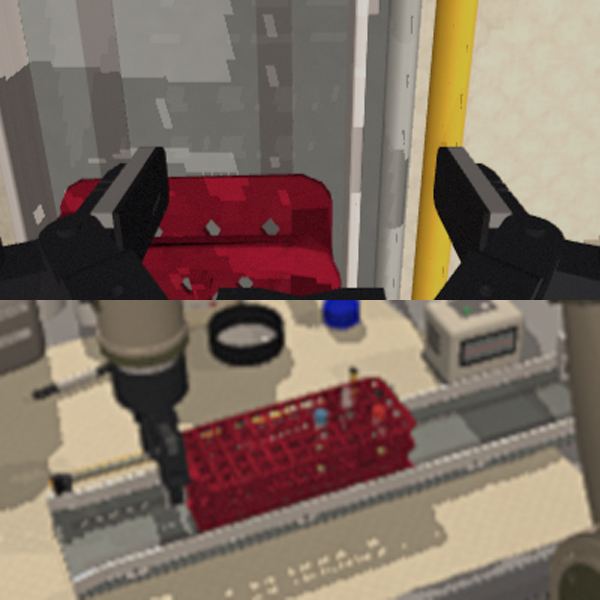

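{"fn": "move_arm", "kwargs": {
  "increments": [
    [1,-0.01,-0.18,0,0,0,0],
    [1,0,-0.2,0,0,0,0],
    [1,0,-0.2,0,0,0,0],
    [1,0,-0.2,0,0,0,0],
    [1,-0.01,-0.2,0,0,0,0],
    [1,0,-0.2,0,0,0,0],
    [1,0,-0.2,0,0,0,0],
    [1,0,-0.2,0,0,0,0],
    [1,-0.01,-0.2,0,0,0,0],
    [1,0,-0.2,0,0,0,0]
  ]
}}

```text
time: 13.7
tool_pos: [513.9, 179.1, 27.5]
tool_rot: [-2.231, -2.21, -0.004]
wrist_force: [-0.4, 6.4, 6.8]
finger_gap: 85.7
```

```bash
python3 look.py k5
```

```text
13.7 [513.92689768 179.05130597  27.45773218] [[ 36.72187613 170.58923175]] [-0.4074358  6.4006862  6.8206711] [ 1.29803559 -0.21099296  0.08280204]
```

View pics/k5.png

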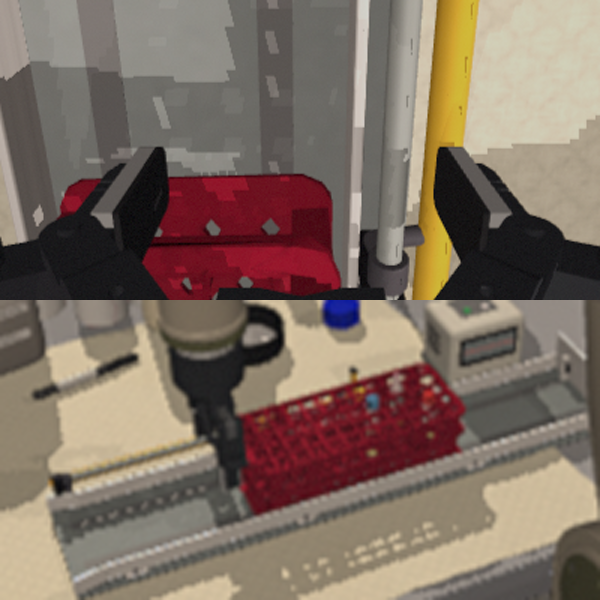

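{"fn": "move_arm", "kwargs": {
  "increments": [
    [1,-0.01,-0.2,0,0,0,0],
    [1,0,-0.2,0,0,0,0],
    [1,0,-0.2,0,0,0,0],
    [1,0,-0.2,0,0,0,0],
    [1,-0.01,-0.2,0,0,0,0],
    [1,0,-0.2,0,0,0,0],
    [1,0,-0.2,0,0,0,0],
    [1,0,-0.2,0,0,0,0],
    [1,0,-0.2,0,0,0,0],
    [1,0,-0.2,0,0,0,0]
  ]
}}

```text
time: 15.05
tool_pos: [513.5, 119.2, 27.5]
tool_rot: [-2.231, -2.21, -0.004]
wrist_force: [0.7, 6.8, 6.9]
finger_gap: 85.4
```

```bash
python3 look.py k6
```

```text
15.05 [513.54957679 119.20326171  27.47742591] [[ 36.87361196 110.73785197]] [0.72858606 6.83914166 6.89167533] [ 1.29811889 -0.24326234  0.08085423]
```

View pics/k6.png

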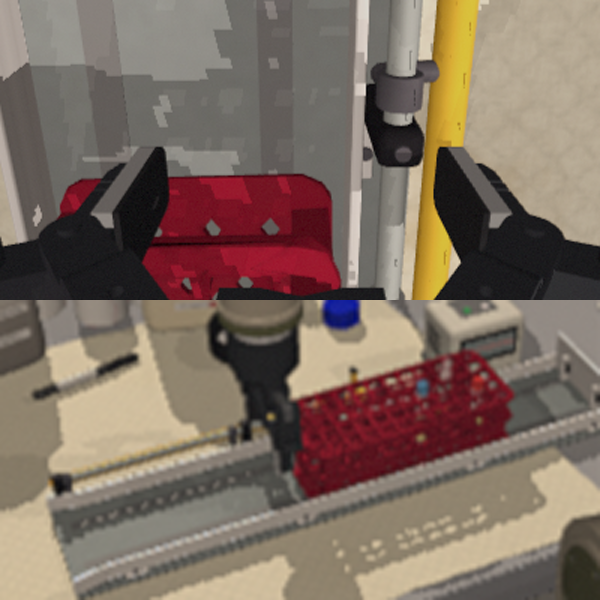

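{"fn": "move_arm", "kwargs": {
  "increments": [
    [1,0,-0.05,0,0,0,0.3],
    [1,0,-0.05,0,0,0,0.34],
    [1,0,-0.05,0,0,0,0.34],
    [1,0,-0.05,0,0,0,0.34],
    [1,0.01,-0.05,0,0,0,0.34],
    [1,0.01,-0.05,0,0,0,0.34],
    [1,0.02,-0.05,0,0,0,0.34],
    [1,0.02,-0.05,0,0,0,0.34],
    [1,0.02,-0.05,0,0,0,0.34],
    [1,0.01,-0.05,0,0,0,0.3]
  ]
}}

```text
time: 16.4
tool_pos: [515.6, 103.9, 27.4]
tool_rot: [-1.814, -2.562, -0.002]
wrist_force: [-3.6, 7.4, 11.7]
finger_gap: 85.4
```

```bash
python3 look.py k7; python3 -c "
from h import *
print(state()['joint_positions'])"
```

```text
16.4 [515.64442612 103.88913657  27.39345733] [[39.10383815 95.44224529]] [-3.57468926  7.40794954 11.71406315] [ 1.20878154  0.50787215 -0.70648871]
[ 0.26842646  0.47277503 -0.64321751  1.85950064  0.34656707  0.92312815
 -0.19606844]
```

View pics/k7.png

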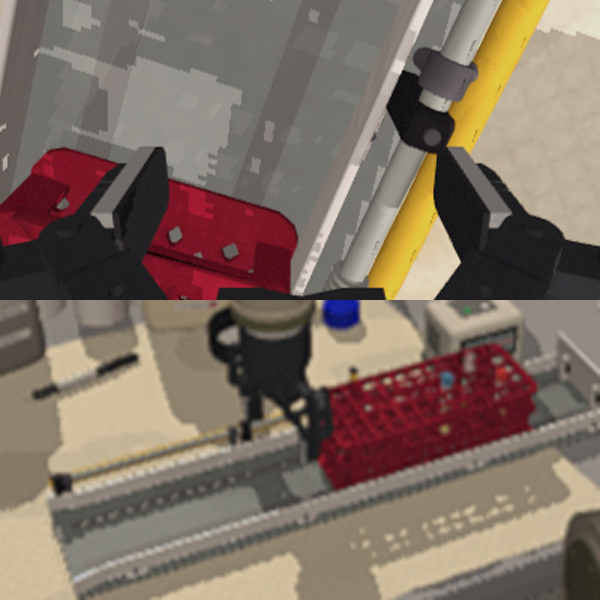

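{"fn": "move_arm", "kwargs": {
  "increments": [
    [1,0,-0.15,0,0,0,0],
    [1,0,-0.2,0,0,0,0],
    [1,0,-0.2,0,0,0,0],
    [1,0,-0.2,0,0,0,0],
    [1,-0.01,-0.2,0,0,0,0],
    [1,0,-0.2,0,0,0,0],
    [1,0,-0.2,0,0,0,0],
    [1,0,-0.2,0,0,0,0],
    [1,0,-0.2,0,0,0,0],
    [1,0,-0.1,0,0,0,0]
  ]
}}

```text
time: 17.75
tool_pos: [516.0, 48.8, 27.4]
tool_rot: [-1.815, -2.563, -0.004]
wrist_force: [-1.5, 6.9, 7.0]
finger_gap: 85.5
```

```bash
python3 look.py k8; python3 - <<'E'
from h import *
c=read_camera("top"); cv2.imwrite("pics/t8.png",cv2.resize(c["frame"][180:260,190:350,::-1],None,fx=4.5,fy=4.5,interpolation=cv2.INTER_CUBIC))
E
```

```text
17.75 [516.00748736  48.7819003   27.37349776] [[39.95404736 40.33821849]] [-1.53086066  6.90279183  7.03745029] [ 1.57985616 -0.24342928  0.07951975]
```

View pics/k8.png

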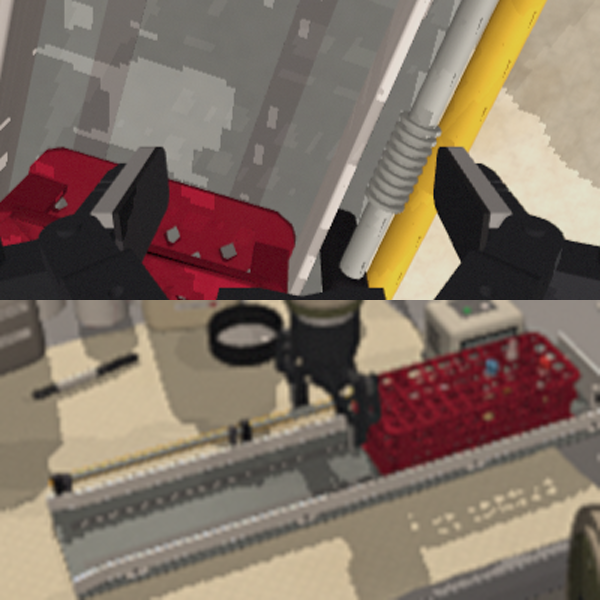

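View pics/t8.png

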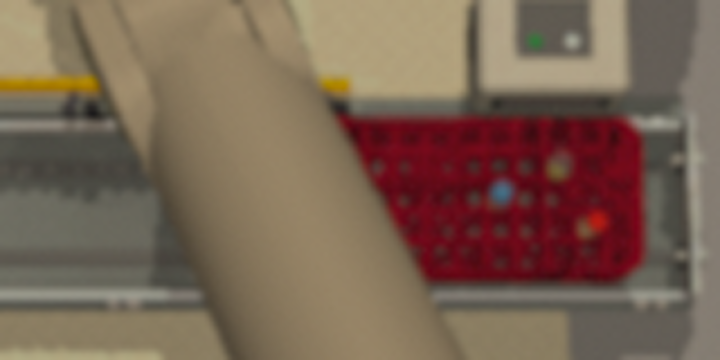

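{"fn": "move_arm", "kwargs": {
  "increments": [
    [1,0,-0.1,0,0,0,0],
    [1,0,-0.1,0,0,0,0],
    [1,0,-0.1,0,0,0,0],
    [1,0,-0.1,0,0,0,0],
    [1,0,-0.1,0,0,0,0],
    [1,0,-0.1,0,0,0,0],
    [1,0,-0.08,0,0,0,0],
    [1,0,-0.06,0,0,0,0],
    [1,0,-0.05,0,0,0,0],
    [1,0,-0.05,0,0,0,0]
  ]
}}

```text
time: 19.15
tool_pos: [516.0, 23.9, 27.3]
tool_rot: [-1.814, -2.563, -0.004]
wrist_force: [-0.4, 6.4, 7.8]
finger_gap: 85.1
```

```bash
python3 look.py k9; python3 - <<'E'
from h import *
c=read_camera("top"); cv2.imwrite("pics/t9.png",cv2.resize(c["frame"][180:260,190:350,::-1],None,fx=4.5,fy=4.5,interpolation=cv2.INTER_CUBIC))
print(proj(c,[W(0,-262,76),W(0,-252,76)]))
f=c["frame"].astype(int); r=(f[205:240,:,0]-f[205:240,:,1]).clip(0)
print(r[:, 325:345].mean(0).round(0))
E
```

```text
19.15 [516.03071272  23.9490052   27.34480316] [[40.19679551 15.5055287 ]] [-0.36613437  6.40585238  7.76002542] [ 1.47847868 -0.19709596  0.01726269]
[[342.39292364 223.70193161]
 [338.96070406 223.69959948]]
[78. 83. 80. 76. 77. 80. 87. 93. 91. 85. 84. 87. 90. 94. 98. 87. 49. 14.
  3.  4.]
```

View pics/k9.png

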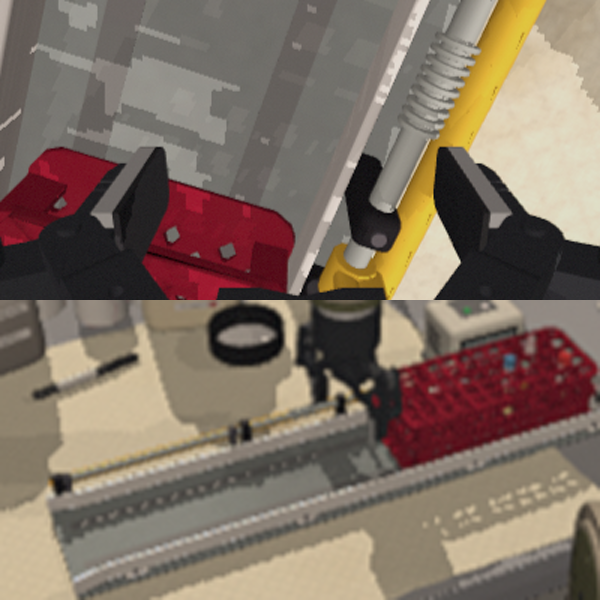

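View pics/t9.png

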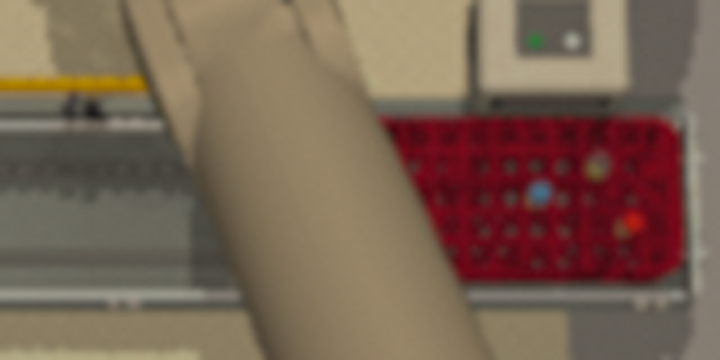

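{"fn": "move_arm", "kwargs": {
  "increments": [
    [1,0,-0.03,0,0,0,0],
    [1,0,-0.03,0,0,0,0],
    [1,0,-0.03,0,0,0,0],
    [1,0,-0.03,0,0,0,0],
    [1,0,-0.02,0,0,0,0],
    [1,0,-0.02,0,0,0,0],
    [1,0,-0.02,0,0,0,0],
    [1,0,0,0,0,0,0],
    [1,0,0,0,0,0,0],
    [1,0,0,0,0,0,0]
  ]
}}

```text
time: 20.55
tool_pos: [516.0, 20.2, 27.4]
tool_rot: [-1.813, -2.563, -0.007]
wrist_force: [0.2, 13.3, 7.8]
finger_gap: 85.2
```

{"fn": "move_arm", "kwargs": {
  "increments": [
    [1,0,-0.02,0,0,0,0],
    [1,0,-0.02,0,0,0,0],
    [1,0,0,0,0,0,0],
    [1,0,0,0,0,0,0],
    [1,0,0,0,0,0,0],
    [1,0,0,0,0,0,0],
    [1,0,0,0,0,0,0],
    [1,0,0,0,0,0,0],
    [1,0,0,0,0,0,0],
    [1,0,0,0,0,0,0]
  ]
}}

```text
time: 21.8
tool_pos: [516.0, 20.2, 27.5]
tool_rot: [-1.812, -2.563, -0.008]
wrist_force: [-0.3, 15.5, 8.1]
finger_gap: 85.4
```

```bash
python3 look.py k10; python3 - <<'E'
from h import *
c=read_camera("top"); cv2.imwrite("pics/t10.png",cv2.resize(c["frame"][180:260,190:350,::-1],None,fx=4.5,fy=4.5,interpolation=cv2.INTER_CUBIC))
E
```

```text
21.8 [516.04505686  20.15665983  27.50344783] [[40.24466399 11.71331013]] [-0.32343408 15.53655841  8.06482317] [ 2.81518936 -0.06300923 -0.52290983]
```

View pics/k10.png

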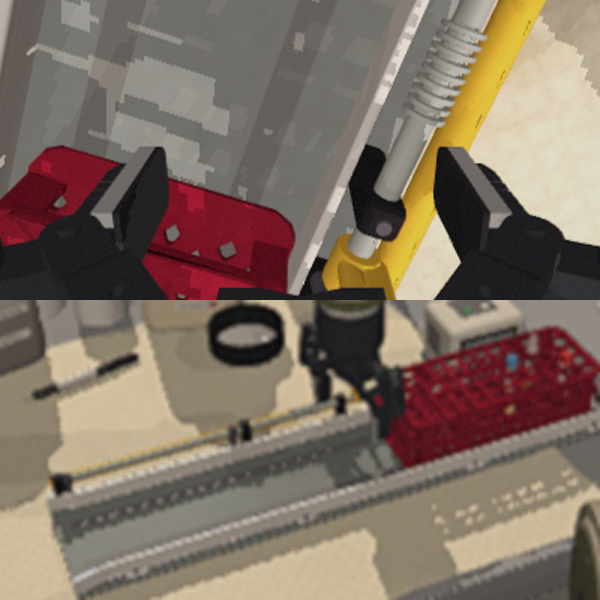

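View pics/t10.png

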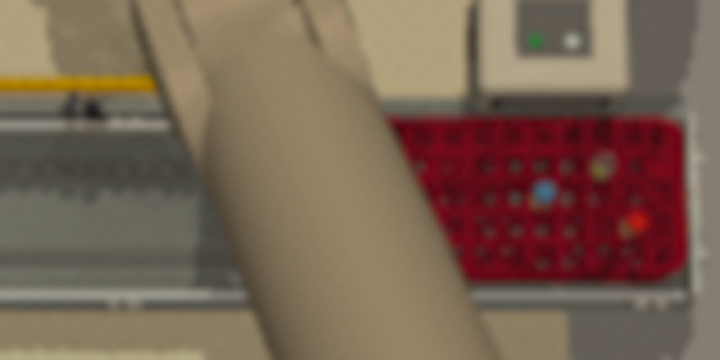

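{"fn": "move_arm", "kwargs": {
  "increments": [
    [1,0,0.07,0,0,0,0],
    [1,0,0.1,0,0,0,0],
    [1,0.06,0,0.15,0,0,0],
    [1,0.06,0,0.15,0,0,0],
    [1,0.05,0,0.15,0,0,0],
    [1,0.03,0,0.15,0,0,0],
    [1,0,0,0.15,0,0,0],
    [1,-0.03,0,0.15,0,0,0],
    [1,-0.05,0,0.15,0,0,0],
    [1,-0.06,0,0.15,0,0,0]
  ]
}}

```text
time: 23.2
tool_pos: [517.8, 19.3, 63.1]
tool_rot: [-1.819, -2.561, -0.0]
wrist_force: [-0.6, 0.2, 1.1]
finger_gap: 85.1
```

```bash
python3 look.py k11
```

```text
23.2 [517.80389066  19.34194076  63.14613052] [[42.0106999  10.91413916]] [-0.62092077  0.17770089  1.07108666] [0.02953958 0.0276077  0.03646749]
```

View pics/k11.png

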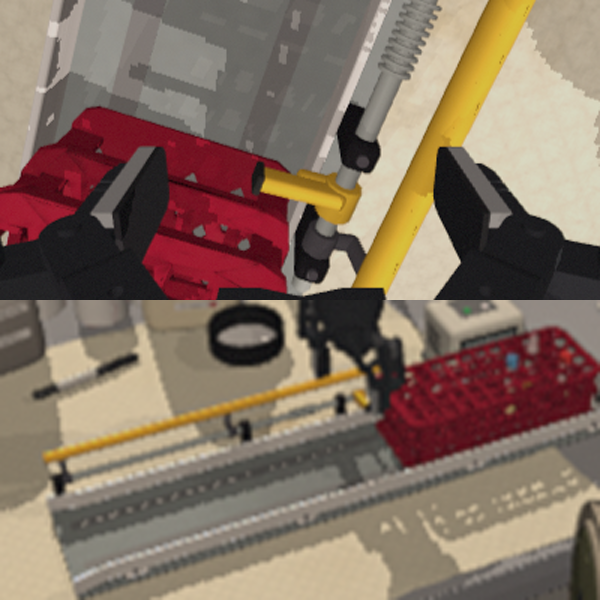

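{"fn": "move_arm", "kwargs": {
  "increments": [
    [1,0,0.2,0.1,0,0,0],
    [1,0,0.2,0.3,0,0,0],
    [1,0,0.1,0.5,0,0,0],
    [1,0,0,0.7,0,0,0],
    [1,0,0,0.7,0,0,0],
    [1,0,0,0.7,0,0,0],
    [1,0,0,0.7,0,0,0],
    [1,0,0,0.6,0,0,0],
    [1,0,0,0.3,0,0,0],
    [1,0,0,0,0,0,0]
  ]
}}

```text
time: 24.55
tool_pos: [518.2, 34.4, 201.4]
tool_rot: [1.819, 2.561, 0.001]
wrist_force: [0.1, 0.3, 0.1]
finger_gap: 84.7
```

```bash
python3 - <<'E'
from h import *
s=state(); w=wcam(s,read_camera("wrist")); print(s["tool_pos"],s["wrist_force"])
cv2.imwrite("pics/w12.png",w["frame"][:,:,::-1])
c=read_camera("scene");cv2.imwrite("pics/s12.png",cv2.resize(c["frame"][170:290,130:350,::-1],None,fx=3.6,fy=3.6,interpolation=cv2.INTER_CUBIC))
E
```

```text
[518.16528179  34.42163998 201.38625105] [0.13763741 0.25207624 0.11802719]
```

View pics/w12.png

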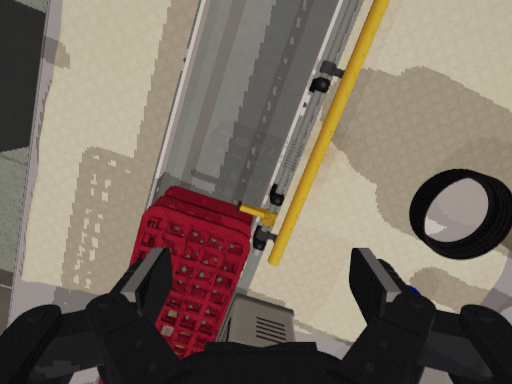

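View pics/s12.png

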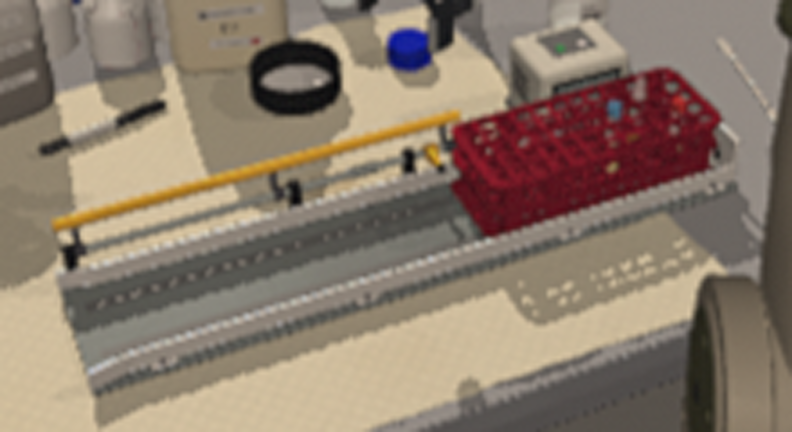

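```bash
python3 - <<'E'
from h import *
for n,box in(("scene",None),("top",None)):
    c=read_camera(n); hsv=cv2.cvtColor(c["frame"],cv2.COLOR_RGB2HSV)
    m=cv2.inRange(hsv,(16,170,130),(30,255,255))
    k,l,st,ce=cv2.connectedComponentsWithStats(m)
    for i in range(1,k):
        if st[i,4]>8: print(n,'Y',st[i],ce[i])
s=state();w=wcam(s,read_camera("wrist"))
print("leaf shut tip/root pred",proj(w,[W(32,-3,47),W(56,-3,47)]),"home rack trailing top corners",proj(w,[W(45,-16,76),W(-45,-16,76)]))
E
```

```text
scene Y [145 201 112  33 260] [200.04230769 217.09230769]
scene Y [248 210   4   6  12] [249.83333333 212.41666667]
top Y [139 196  75   3 224] [176.16517857 196.99553571]
leaf shut tip/root pred [[241.54369465 205.45575831]
 [264.40740604 213.1483572 ]] home rack trailing top corners [[248.62929438 233.14643752]
 [152.19875003 201.54841008]]
```

Bar and leaf are back at their shut positions (scene box identical to the start, wrist leaf tip predicted 242,205, seen about 240,207), and the rack's trailing edge lies where home predicts. Handing in.

```bash
python3 -c "
from plant import *
print(job_done())"
```

```text
the job is handed in; nothing more can be done
None
```

The rack is home against the end stop, the gate has dropped shut behind it, and the job is handed in. It took about 25 s of the 51 s allowed.

**What I did:**
- With the gripper fully open, the far finger pressed the yellow bar down until the gate leaf stood upright.
- The other finger pushed the rack along the chute at roughly 25 to 50 mm/s with about 6–7 N.
- For the last stretch I turned the hand by 20° so that its finger links stayed clear of the upright leaf.
- At the end stop the push force rose to 15.5 N and the rack stopped moving. I then backed off and lifted, following the bar up.

**Last checks:**
- **Bar:** in the scene camera it takes up exactly the same image box as before I touched it, so it is back in its shut position.
- **Leaf:** it is level behind the rack, about 2 px from where a shut leaf should appear in the wrist view.
- **Rack:** its trailing edge sits about where the home position predicts; I compared this by eye.
- **Vials:** all three are still standing in the rack.
- **Bystanders:** those in view look untouched.
- **Hand:** it is clear of everything, with wrist force near zero.

**Disagreements:**
- The top and wrist cameras differed by about 3 mm on the bar's sideways position, so I took a value between them and corrected by contact force.
- Wrist force in z briefly reached 11.7 N during the turn, then fell to 7–8 N for the rest of the push.
- I could not read the gate angle directly while the bar was down. From the image it was about 1.4 rad before a final 2 mm press.

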